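# Gauge the rod blocks and tray the one that passes

## Task

Two drilled aluminium rod blocks for the board holder lie on the bench, and the pin gauge will go into the bore of only one of them. Take the gauge from its black stand and seat it fully home in the block it fits, then carry that block, with the gauge still standing in it, to the shallow steel tray and set it down flat inside. Leave the other block where it lies.

Things in the scene. Friction and masses are not known exactly. Their poses are not given: they have to be found in the camera images.
- gauge_grip (a point): Centre of the round dark grip (28 mm wide, 32 mm high) of the upright steel pin gauge, 100 g. Below the grip a bright pin 20 mm wide reaches 22 mm down, its last 12 mm tapering to 8 mm. It starts pin-down in the hole of a fixed round black stand, 58 mm wide and 24 mm high, grip resting on the stand's top (this point 40 mm above the bench); it lifts straight out.
- block_a_center (a point): The centre of a loose plain square aluminium block, 46 x 46 x 24 mm (z up, x and y along its sides), 110 g, lying flat on the bench, with a vertical through-bore 25 mm in diameter in its middle: the gauge goes in until the grip's underside rests on the block's top (gauge_grip then 28 mm above this point).
- block_b_center (a point): The centre of a second loose block, the same outside (46 x 46 x 24 mm), lying flat, with a through-bore only 14 mm in diameter in its middle: the gauge's pin does not go in.
- tray: A fixed shallow open tray of bare steel, 180 x 180 mm outside, walls 3 mm thick and 12 mm high, floor 3 mm thick. The origin lies under its centre at bench height, x and y along its sides, z up.
Not all that is in view belongs to the job. Leave any purple or turquoise look-alike of the part that bears gauge_grip alone.

How it is judged:
On the way:
1. the gauge is fully home in the block it fits, before that block is at the tray (horizontal distance between gauge_grip and block_a_center below 0.009 m and z of gauge_grip in the frame of block_a_center below 0.033 m and angle between gauge_grip's own z axis and vertical below 0.2 rad and z of block_a_center in the frame of tray below 0.021 m and not (x of block_a_center in the frame of tray between -0.075 and 0.075 m and y of block_a_center in the frame of tray between -0.075 and 0.075 m and z of block_a_center in the frame of tray below 0.021 m and angle between block_a_center's own z axis and vertical below 0.12 rad)), for 0.2 s.
At the end, for the whole second after the job is handed in: The 25 mm bore block lies flat and at rest in the tray (tilt < 7 deg, centre < 75 mm from the tray's along each side, < 21 mm high), gauge fully home in it (grip centre < 33 mm above the block's centre, < 9 mm off it sideways, tilt < 11 deg); the other block < 30 mm from its start (horizontal distance between gauge_grip and block_a_center below 0.009 m and z of gauge_grip in the frame of block_a_center below 0.033 m and angle between gauge_grip's own z axis and vertical below 0.2 rad and x of block_a_center in the frame of tray between -0.075 and 0.075 m and y of block_a_center in the frame of tray between -0.075 and 0.075 m and z of block_a_center in the frame of tray below 0.021 m and angle between block_a_center's own z axis and vertical below 0.12 rad and linear speed of each of block_a, gauge below 0.02 m/s and distance of block_b_center from where it was at the start of the episode below 0.03 m); the robot touches nothing.
It also fails if it takes over 64 s, if anything falls off the work surface, if the arm or the gripper's body presses on something with over 40 N, if the wrist force passes 120 N, or if a joint passes its speed limit or range.

## Robot

A 6-joint arm with a two-finger parallel gripper is mounted at the origin on the work surface. World frame = base frame: x ahead of the robot, y to its left, z up, the work surface at z = 0. Lengths are in m, angles in rad, forces in N, time in s.
With the tool pointing down it reaches from about 0.35 to 0.775 m from the base axis. Payload 5.5 kg.
Tool frame: the origin (TCP) lies on the mounting face of the last link; the fingertips stand 173 mm ahead of it and the grasp point (between the pads) lies 155 mm ahead of it (tip_extent is the distance from the TCP to the fingertips, in m); z points along the fingers, y is the line along which they close (so a half turn about z gives the same grasp; the last joint's range is limited). The gripper opens to 85 mm and grips with 20 to 120 N. Pads are 22 mm wide; open, the fingers measure 114 mm over their backs; the gripper's body (76 mm by 85 mm) begins 54 mm behind the grasp point. The pads swing forward as they close: fully open they stand 13 mm farther back than shut.
Start: joints at [-1.43, 0.313, 0.046, 1.304, 0, 1.431], TCP at [0.159, -0.553, 0.405] pointing down, gripper open.
Joint ranges: [-2.76, 2.76], [-0.86, 1.69], [-1.03, 1.26], [-2.2, 2.34], [-1.47, 1.5], [-3.14, 3.14]. Speed limits (rad/s): [2.57, 2.57, 3.14, 3.14, 3.14, 3.14].

## Interface

Orientations are given as a 3x3 rotation matrix whose columns are the frame's x, y, z axes.
In Python, from workcell import * gives the robot as it stands. Calls block until the motion is done:
- move_pose(position, orientation): joint-space move of the TCP to a pose.
- servo_line(position, rotation=None, velocity=0.15, f_stop=None): straight line of the TCP; rotation=None keeps the orientation; velocity is the mean speed in m/s. With f_stop (N) it stops when the force on the tool has changed by that much, and returns True; else False.
- goto_joints(angles): joint-space move.
- gripper_to(opening): opening from 0.0 (shut) to 1.0 (fully open); the grip force is fixed at half the most; returns when the fingers have stopped.
- wait(seconds).
- solve_ik(position, orientation): joint angles nearest the present ones, or None.
- camera(name): name is "side" or "top"; returns (picture, depth): 400x640x3 uint8, blue, green, red; 400x640 float32, m along the optical axis (not along the pixel's ray), 0 where there is no reading.
- get_calibration(name): a dict with "fx", "fy", "cx", "cy" (pixels), "origin" and "attitude" of the camera in the world. Camera axes: x right, y down, z forward; pixel columns grow to the right and rows downward; lengths in m; the calibration is good to about 2 mm. A picture is of the moment at which its call begins. get_calibration takes no time and is no camera call.
A pose or a line that the arm cannot do raises IKError and nothing moves.
- finish_job(): hands the job in; it is judged then, once.
Readings, each from a call of its own:
- current_time(): time.
- current_joints(): joint angles.
- current_dq(): joint speeds.
- current_effort(): joint torques, N m.
- current_position(): TCP position.
- current_ee_rot(): TCP orientation.
- current_ft_force(): force on the tool from outside, world axes, zero at the start.
- current_ft_torque(): the same for the moment, N m.
- current_opening(): opening from 0.0 (shut) to 1.0 (fully open).
- current_gripper_force(): force on a finger pad.
Only numpy, scipy, OpenCV 4.12 (cv2) and the standard library are available. Lean on these libraries where they do the work, as an engineer would, in place of code of your own. Each camera call takes 0.05 s, during which the arm holds its last target. There are 200 camera calls.

## Working session

There is one attempt and no reset: what is moved stays moved. The work goes in short steps, each a Python script; the robot and the scene stay as the last script left them, time stands still between calls to the robot, and variables do not carry over. Pictures are saved under pics/ and viewed, at most 10 in all, crops included, and the job is handed in when it is done.

```bash
mkdir -p pics
cat > h.py <<'E'
from workcell import *
import numpy as np, cv2
def K(n):
    c=get_calibration(n); return c,np.array(c["origin"]),np.array(c["attitude"])
def ray(n,u,v,z):
    c,o,R=K(n); d=R@np.array([(u-c["cx"])/c["fx"],(v-c["cy"])/c["fy"],1.]); return o+d*(z-o[2])/d[2]
def cloud(n,D):
    c,o,R=K(n); v,u=np.mgrid[:400,:640]
    P=np.stack([(u-c["cx"])/c["fx"]*D,(v-c["cy"])/c["fy"]*D,D],-1)@R.T+o; P[D==0]=np.nan; return P
E
python3 - <<'E'
from h import *
for n in("top","side"):
    I,D=camera(n); cv2.imwrite(f"pics/{n}0.png",I); np.save(f"{n}D.npy",D)
    c,o,R=K(n); print(n,c["fx"],c["cx"],c["cy"],o.round(3),R.round(3).tolist())
print(current_ee_rot().round(3).tolist(),current_time())
E
```

```text
top 476.1458307210824 315.90225219489054 198.81133013037663 [ 2.950e-01 -1.000e-03  1.013e+00] [[0.012, -0.981, 0.193], [-1.0, -0.014, -0.01], [0.012, -0.193, -0.981]]
side 364.0205865319826 323.6081468242597 199.4850969739721 [ 0.485 -0.583  0.577] [[1.0, -0.001, -0.011], [0.008, -0.672, 0.74], [-0.008, -0.74, -0.672]]
[[0.961, 0.277, -0.0], [0.277, -0.961, 0.002], [0.0, -0.002, -1.0]] 0.1
```

View pics/top0.png

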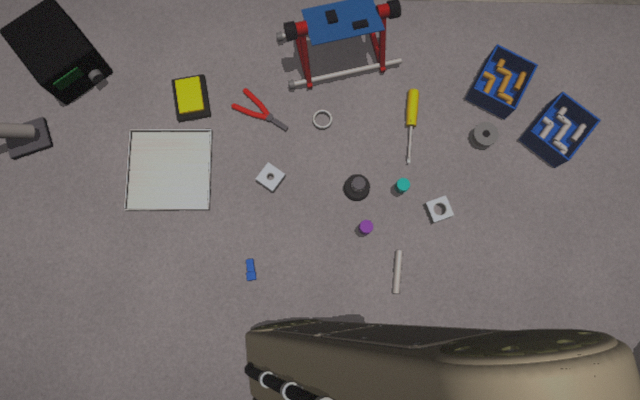

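View pics/side0.png

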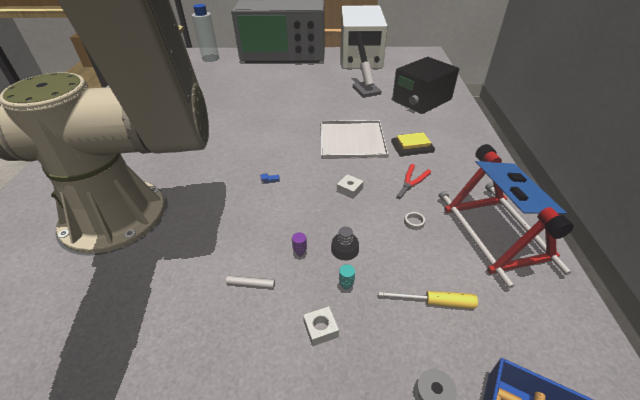

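The top view shows a black stand with a dark grip at (357,187). There is a wide-bore block at (440,210) and a small-bore block at (270,177), with the tray at (169,170). The purple (366,227) and turquoise (403,186) cylinders are look-alikes. In the side view, the gauge is at (345,243), the wide-bore block at (321,324) and the small-bore block at (350,186). The dark grip in the black stand fits the description, and so does the wide-bore block as block A. I'll measure these and confirm in a crop.

Run:
```python
from h import *
I={n:cv2.imread(f"pics/{n}0.png") for n in("top","side")}
D={n:np.load(n+"D.npy") for n in I}
def comp(n,mask,uv):
    k,L,S,C=cv2.connectedComponentsWithStats(mask.astype(np.uint8)); v,u=np.argwhere(mask)[np.argmin(((np.argwhere(mask)-[uv[1],uv[0]])**2).sum(1))]
    return (L==L[v,u])
for n,bl in(("top",{"A":(440,210),"B":(270,177)}),("side",{"A":(321,324),"B":(350,186)})):
    P=cloud(n,D[n]); g=I[n].min(2)
    for k,(u,v) in bl.items():
        m=np.zeros(g.shape,bool); r=24; m[v-r:v+r,u-r:u+r]=True
        m&=(g>140)&(abs(P[...,2]-.024)<.007)
        cs,_=cv2.findContours(m.astype(np.uint8),cv2.RETR_EXTERNAL,cv2.CHAIN_APPROX_NONE)
        c=max(cs,key=cv2.contourArea)[:,0]
        W=np.array([ray(n,a,b,.024)[:2] for a,b in c]).astype(np.float32)
        rc=cv2.minAreaRect(W*1000); bore=(~m[v-5:v+6,u-5:u+6]).sum()
        print(n,k,np.round(rc[0],1),np.round(rc[1],1),round(rc[2],1),"medz",np.nanmedian(P[m][:,2]).round(4),bore)
    # gauge grip: points by depth above stand
    u,v=(357,187) if n=="top" else (345,240)
    Q=P[v-20:v+20,u-20:u+20].reshape(-1,3); V,U=np.mgrid[v-20:v+20,u-20:u+20]
    print(n,"zmax",np.nanmax(Q[:,2]).round(4))
    s=(Q[:,2]>.051); print("griptop",s.sum(),np.nanmedian(Q[s],0).round(4),((np.nanmax(Q[s],0)+np.nanmin(Q[s],0))/2).round(4),np.ptp(Q[s],axis=0).round(4))
    s=(abs(Q[:,2]-.024)<.004); print("standtop",s.sum(),((np.nanmax(Q[s],0)+np.nanmin(Q[s],0))/2).round(4),np.ptp(Q[s],axis=0).round(4))
n="top";P=cloud(n,D[n]);m=np.zeros((400,640),np.uint8);m[120:220,115:225]=1
m&=(I[n].min(2)>150).astype(np.uint8); cs,_=cv2.findContours(m,0,1);c=max(cs,key=cv2.contourArea)[:,0]
W=np.array([ray(n,a,b,.003)[:2] for a,b in c]).astype(np.float32); print("tray",cv2.minAreaRect(W*1000), np.nanmedian(P[165:175,160:180,2]))
a=cv2.resize(I["top"][155:235,335:460],None,fx=3.2,fy=3.2,interpolation=2); b=cv2.resize(I["side"][220:350,270:400],None,fx=3,fy=3,interpolation=2)
b=b[:, :]; h=max(len(a),len(b)); f=lambda x:cv2.copyMakeBorder(x,0,h-len(x),0,0,0)
cv2.imwrite("pics/crop.png",np.hstack([f(a),f(b)]))
```

```text
top A [ 473.  -272.5] [45.3 45.2] 20.6 medz 0.0239 102
top B [538.   88.3] [45.4 45.5] 55.2 medz 0.0238 44
top zmax 0.0592
griptop 131 [ 0.5196 -0.0973  0.0547] [ 0.52   -0.0972  0.0552] [0.0258 0.0256 0.008 ]
standtop 308 [ 0.519  -0.0972  0.024 ] [0.0532 0.0535 0.0078]
side A [ 472.7 -275.1] [46.3 46.5] 20.7 medz 0.0249 112
side B [538.8  86.3] [45.8 45.9] 55.8 medz 0.0248 43
side zmax 0.0585
griptop 140 [ 0.5191 -0.1035  0.0556] [ 0.519  -0.1018  0.0548] [0.0271 0.0275 0.0074]
standtop 289 [ 0.5199 -0.1045  0.024 ] [0.0522 0.0483 0.0079]
tray ((553.6775512695312, 309.0259704589844), (171.14190673828125, 172.2386016845703), 1.2665899991989136) 0.0029601752609345056
```

View pics/crop.png

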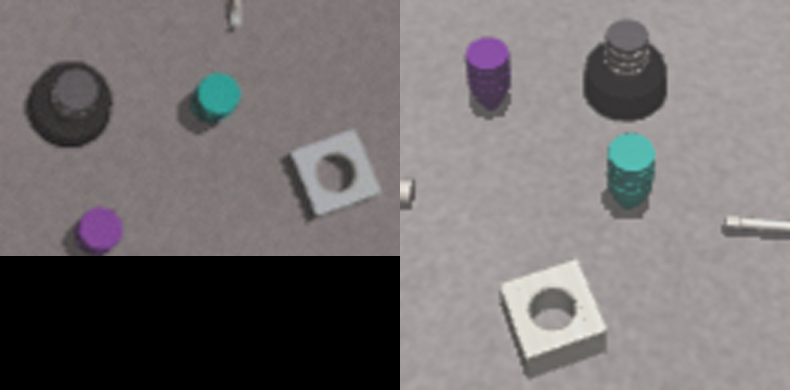

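The crop confirms it: the grey-black grip sits in the black stand, the purple and turquoise parts are decoys, and the wide bore is in the block nearer the camera (block A). The heights and sizes match the ones given (24 mm, 46 mm, 56 mm). Next I'll grasp the gauge.

```bash
cat >> h.py <<'E'
def R(deg):
    c,s=np.cos(np.radians(deg)),np.sin(np.radians(deg)); return np.array([[-s,c,0],[c,s,0],[0,0,-1.]])
G=np.array([.5195,-.0995]); A=np.array([.473,-.2738]); T=np.array([.5537,.309])
def p(xy,z): return np.array([*xy,z])
E
python3 - <<'E'
from h import *
move_pose(p(G,.29),R(-35))
print(servo_line(p(G,.202),velocity=.1,f_stop=8)); print(current_position().round(4),current_ft_force().round(2))
gripper_to(0.0); print("open",current_opening(),current_gripper_force(),current_ft_force().round(2))
servo_line(p(G,.27),velocity=.12); print(current_opening(),current_ft_force().round(2))
servo_line(p(A,.27),velocity=.2); wait(.3)
for n in("top","side"):
    I,D=camera(n); cv2.imwrite(f"pics/{n}1.png",I); np.save(n+"D1.npy",D)
a=cv2.imread("pics/side1.png")[150:380,220:420]; b=cv2.imread("pics/top1.png")[130:280,380:510]
cv2.imwrite("pics/c1.png",np.hstack([cv2.resize(a,(435,500)),cv2.resize(b,(360,500))])); print(current_time(),current_position().round(4))
E
```

```text
False
[ 0.5198 -0.0997  0.2026] [-0.18  0.71  0.4 ]
open 0.3094790552866342 58.779670000076294 [-1.51 -0.75  5.25]
0.30705058296109916 [ 0.03  0.89 -0.26]
5.9917 [ 0.4732 -0.2733  0.2701]
```

View pics/c1.png

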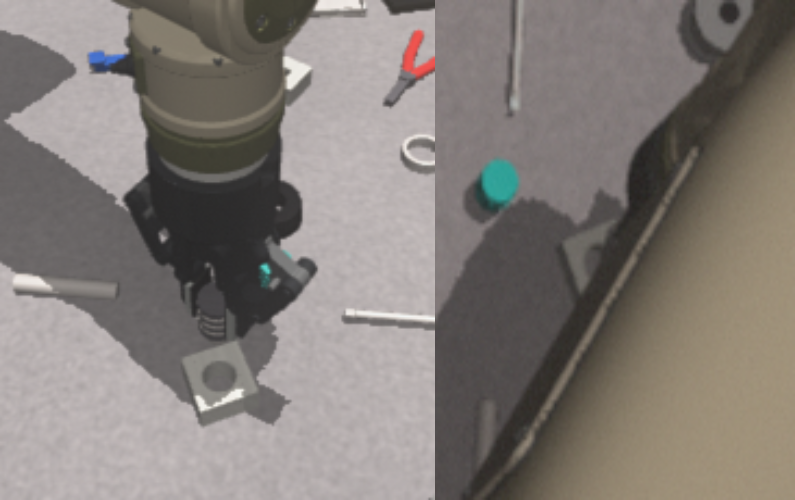

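The gauge is held upright between the pads: opening 0.31 (about 26 mm), at side-crop pixel (210,312), directly above the bore at (220,378). I'll lower it with a force stop.

Run:
```python
from h import *
s=servo_line(p(A,.228),velocity=.1,f_stop=8); print(s,current_position().round(4),current_ft_force().round(2))
s=s or servo_line(p(A,.2),velocity=.03,f_stop=8); print(s,current_position().round(4),current_ft_force().round(2),current_ft_torque().round(2))
if s and current_position()[2]>.207: raise SystemExit("early stop")
gripper_to(.75); servo_line(p(A,.30),velocity=.15)
servo_line(p(A+[-.0,.17],.30),velocity=.25)
for n in("side","top"):
    I,D=camera(n); cv2.imwrite(f"pics/{n}2.png",I); np.save(n+"D2.npy",D)
cv2.imwrite("pics/c2.png",cv2.resize(cv2.imread("pics/side2.png")[220:380,220:420],None,fx=3,fy=3)); print(current_time())
```

```text
False [ 0.473  -0.2738  0.228 ] [-0.27  0.31 -1.2 ]
True [ 0.4729 -0.2737  0.2036] [0.65 1.16 5.29] [0.14 0.13 0.03]
9.5083
```

View pics/c2.png

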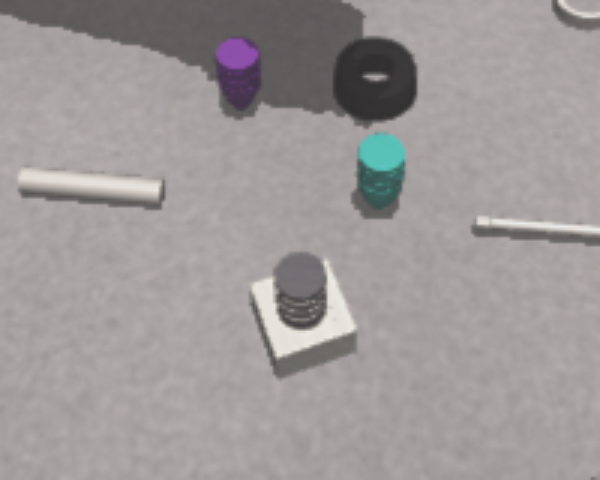

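The gauge stands upright in the block at crop pixel (300,290). I'll check its height and the block's pose, then grip the block by its sides and carry it.

Run:
```python
from h import *
I=cv2.imread("pics/side2.png"); P=cloud("side",np.load("sideD2.npy"))
m=np.zeros(I.shape[:2],bool); m[290:360,290:350]=True
g=m&(P[...,2]>.05); Q=P[g]; print("grip top",np.nanmax(Q[:,2]),((Q.max(0)+Q.min(0))/2).round(4))
g=m&(P[...,2]>.017)&(P[...,2]<.031)&(I.min(2)>130)
c=max(cv2.findContours(g.astype(np.uint8),0,1)[0],key=cv2.contourArea)[:,0]
W=np.array([ray("side",a,b,.024)[:2] for a,b in c]).astype(np.float32)
rc=cv2.minAreaRect(cv2.convexHull(W)*1000); print(rc)
if not(np.nanmax(Q[:,2])<.0605): raise SystemExit("not home")
ang=20.6; gripper_to(1.0)
move_pose(p(A,.28),R(ang))
s=servo_line(p(A,.176),velocity=.1,f_stop=8); print(s,current_position().round(4),current_ft_force().round(2))
if s: raise SystemExit("contact")
gripper_to(0.0); print("open",current_opening(),current_gripper_force(),current_ft_force().round(2))
servo_line(p(A,.20),velocity=.05); wait(.2); print(current_opening(),current_ft_force().round(2),current_time())
I,D=camera("side"); cv2.imwrite("pics/c3.png",cv2.resize(I[220:380,220:420],None,fx=3,fy=3))
```

```text
grip top 0.059324176051286925 [ 0.472  -0.2749  0.0547]
((472.4920349121094, -275.2409973144531), (46.908260345458984, 46.551429748535156), 20.651899337768555)
False [ 0.4733 -0.274   0.1766] [0.26 0.2  0.9 ]
open 0.5219697301133358 62.88743019104004 [-0.31 -0.37  6.09]
0.5250947848821207 [-0.07  0.3  -2.44] 13.4917
```

```bash
ls pics
```

```text
c1.png
c2.png
c3.png
crop.png
side0.png
side1.png
side2.png
top0.png
top1.png
top2.png
```

View pics/c3.png

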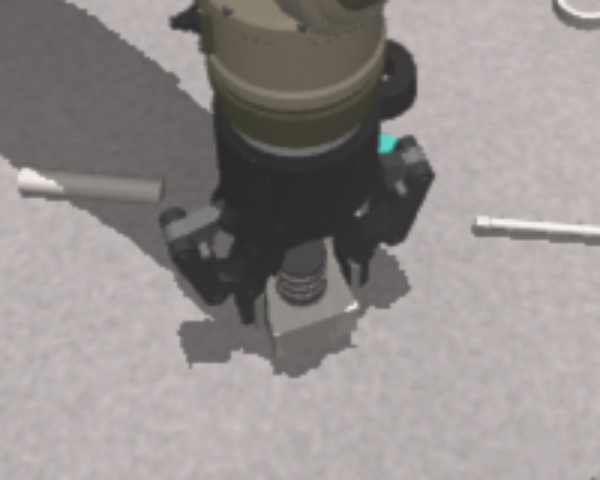

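The block is off the bench and level, with the gauge standing in it at (303,275). The wrist reads about 2.4 N down, against roughly 2.1 N expected for both parts. Now to carry it to the tray.

Run:
```python
from h import *
servo_line(p(A,.27),velocity=.12); servo_line(p(T,.27),velocity=.2); print(current_opening(),current_ft_force().round(2))
servo_line(p(T,.19),velocity=.1); s=servo_line(p(T,.178),velocity=.03,f_stop=5)
print(s,current_position().round(4),current_ft_force().round(2))
gripper_to(.8); print(current_opening()); servo_line(p(T,.29),velocity=.12); servo_line(p(T+[-.1,-.25],.32),velocity=.25); wait(.3)
for n in("side","top"):
    I,D=camera(n); cv2.imwrite(f"pics/{n}4.png",I); np.save(n+"D4.npy",D)
P=cloud("top",D); print(current_time()); Q=P[130:210,125:212].reshape(-1,3); Q=Q[Q[:,2]>.045]; print(len(Q),np.max(Q[:,2]).round(4),((Q.max(0)+Q.min(0))/2).round(4),np.ptp(Q,axis=0).round(4))
P=P[130:210,125:212]; q=P[(P[...,2]>.02)&(P[...,2]<.032)]; print(np.median(q,0).round(4))
cv2.imwrite("pics/c4.png",np.hstack([cv2.resize(cv2.imread("pics/side4.png")[100:220,290:420],(433,400)),cv2.resize(I[110:230,110:220],(366,400))]))
```

```text
0.5234582563574849 [ 0.09  0.68 -2.22]
True [0.554  0.3091 0.1798] [-0.13 -0.6   4.57]
0.7975966845376777
21.775
3199 0.6776 [0.4592 0.1976 0.3617] [0.2143 0.2542 0.6319]
[0.5448 0.3042 0.0268]
```

View pics/c4.png

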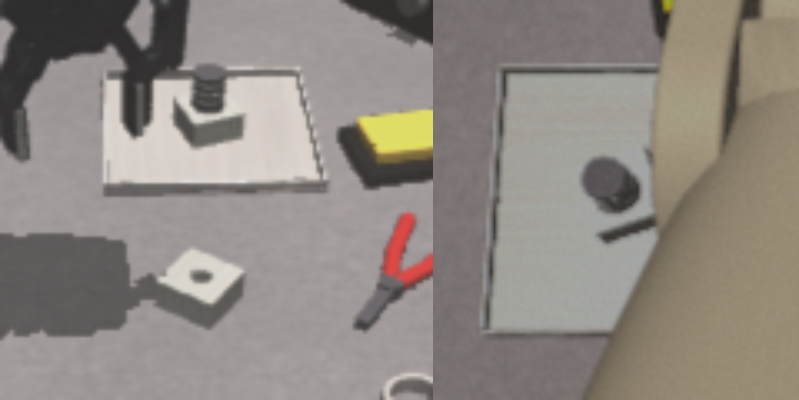

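The block lies flat at the middle of the tray with the gauge upright in it (side crop (208,90)). The other block hasn't moved (200,285), and the gripper is clear. One last height check before handing in.

Run:
```python
from h import *
P=cloud("side",np.load("sideD4.npy"))[115:145,340:365]; Q=P[(P[...,2]>.053)&(P[...,2]<.09)]
top=Q[:,2].max(); print(len(Q),top.round(4),((Q.max(0)+Q.min(0))/2).round(4))
if len(Q)>15 and top<.066: finish_job(); print("handed in",current_time())
```

```text
62 0.0612 [0.554  0.3076 0.0572]
the job is handed in; nothing more can be done
the job is handed in; nothing more can be done
```

The job is handed in at about 22 s: the gauge is seated in the 25 mm bore block, and that block lies flat near the middle of the tray with the gripper clear. The other block was not touched; I haven't seen the judge's verdict.

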